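# Close down the electrician's test bench

### The arm

A 6-joint arm with a two-finger parallel gripper is mounted at the origin on the work surface. World frame = base frame: x ahead of the robot, y to its left, z up, the work surface at z = 0. Lengths are in m, angles in rad, forces in N, time in s.
With the tool pointing down it reaches from about 0.425 to 0.95 m from the base axis. Payload 3.5 kg.
Tool frame: the origin (TCP) lies on the centre line of the jaws, within the pads' length; the fingertips stand 19 mm ahead of it and the grasp point (between the pads) is the TCP; z points along the fingers, y is the line along which they close (so a half turn about z gives the same grasp; the last joint's range is limited). The gripper opens to 85 mm and grips with 20 to 120 N. Pads are 22 mm wide; open, the fingers measure 114 mm over their backs; the gripper's body (76 mm by 85 mm) begins 54 mm behind the grasp point. The pads swing forward as they close: fully open they stand 13 mm farther back than shut.
Start: joints at [1.178, 0.286, 1.577, -0, 1.279, -0.15], TCP at [0.162, 0.655, 0.25] pointing down, gripper open.
Joint ranges: [-2.77, 2.77], [-0.9, 2.22], [0.21, 2.48], [-1.53, 4.67], [0.24, 2.81], [-2.84, 2.84]. Speed limits (rad/s): [2.79, 2.79, 3.14, 3.14, 3.14, 3.14].

### API

Orientations are given as a unit quaternion [x, y, z, w].
In Python, from plant import ctrl, imaging gives the robot as it stands. The module is installed in compiled form; this text tells all that it offers.
- The arm moves only by the shell command python3 -m handwheel 'ROWS' [OPENING] [FORCE]. ROWS is JSON, one flat list of numbers, 6 for each row, row after row: the shift along the world's x, y, z in units of 150 mm (1.0 is 150 mm), then the turn, a rotation vector about the world's x, y, z in units of 90 degrees (1.0 is 90 degrees). In form: [tx, ty, tz, rx, ry, rz, tx, ty, tz, rx, ry, rz, ...]. A call has 1 to 5 rows; each row shifts and turns the commanded pose from where the row before left it; what a row does not reach is not made up. A row lasts 1/12 s, in which the tool goes at most 41.7 mm and 7.16 degrees, less where a joint would pass 70% of its speed; a pose out of reach is approached as far as the arm can. A call with a number of a shift or a turn outside -1 to 1 is refused whole. A call with a gripper value outside its range is refused whole. OPENING is the opening, from 0 (shut) to 1 (fully open), set as the call begins (- or left out, the last holds). The fingers move at their own pace and stop on an object; FORCE is the grip in N (left out, the last holds). Time passes only in rows, so rows that do not move let the fingers close. It gives the time, the measured TCP pose, the force, the opening and the grip force at its end, in the units of the state.
- ctrl.get_state(): the state, without advancing time (a new reading comes with each control period).
- imaging.read_camera(name): name is "scene" or "side" or "wrist"; returns (picture, depth): 480x640x3 uint8, blue, green, red; 480x640 float32, m along the optical axis (not along the pixel's ray), 0 where there is no reading.
- imaging.get_calibration(name): a dict with "fovy" (degrees; the focal length in pixels is half the picture's height over the tangent of half this angle, whatever the lens; pixels are square), "cx", "cy" (the principal point, pixels), "distortion" ([k1, k2, p1, p2, k3] as OpenCV has them; the pictures are not rectified), "R" (3x3) and "t" (3): a world point X has camera coordinates R X + t. Camera axes: x right, y down, z forward; pixel columns grow to the right and rows downward; lengths in m; the calibration is good to about 2 mm. A picture is of the moment at which its call begins: read the wrist's pose just before it. get_calibration takes no time and is no camera call; for the wrist camera it gives the pose at the moment of the call.
- ctrl.sign_off(): hands the job in; it is judged then, once.
The state is a dict: "time": time; "qpos": joint angles; "dq": joint speeds; "joint_efforts": joint torques, N m; "eef_pos": TCP position; "tcp_rot": TCP orientation; "contact_force": force on the tool from outside, world axes, zero at the start; "wrist_torque": the same for the moment, N m; "opening": opening from 0.0 (shut) to 1.0 (fully open); "finger_force": force on a finger pad.
Only numpy, scipy, OpenCV 4.12 (cv2) and the standard library are available. Lean on these libraries where they do the work, as an engineer would, in place of code of your own. Each camera call takes 0.05 s, during which the arm holds its last target. There are 200 camera calls.

### The job

The load test is over, so close the bench down. First slide the rheostat's slider fully home against the stop at its red end (full resistance), and with it there turn the isolator's red handle a quarter turn anticlockwise, all the way to off; only then pick up the portable test instruments standing on the bench and hang every one of them by its handle on the instrument rail, each on a hook of its own. Leave the tools and spare parts lying about where they are.

Things in the scene. Friction and masses are not known exactly. Their poses are not given: they have to be found in the camera images.
- insulation_tester: portable test instrument, yellow, digital: a box 96 mm wide (y), 70 mm deep (x), 92 mm high, 0.3 to 0.55 kg, standing on the bench; may be absent. Origin: centre of its underside; its face looks to -x, z up. On top a rigid black loop handle: two upright legs 8 mm thick (y), 16 mm deep (x), 60 mm apart outside, 44 mm inside, joined by a cross bar along y
- insulation_tester_handle (a point): centre of that handle's cross bar, 143 mm above the instrument's underside; the bar is 10 mm high and 26 mm deep (x), flat below; its underside is 46 mm above the top of the box; axes as the instrument's
- multimeter: portable test instrument, red with black bumpers, digital: a box 84 mm wide (y), 66 mm deep (x), 84 mm high, 0.3 to 0.55 kg, standing on the bench; may be absent. Origin: centre of its underside; its face looks to -x, z up. On top a rigid black loop handle: two upright legs 8 mm thick (y), 16 mm deep (x), 60 mm apart outside, 44 mm inside, joined by a cross bar along y
- multimeter_handle (a point): centre of that handle's cross bar, 135 mm above the instrument's underside; the bar is 10 mm high and 26 mm deep (x), flat below; its underside is 46 mm above the top of the box; axes as the instrument's
- earth_tester: portable test instrument, dark green with a white needle dial: a box 96 mm wide (y), 74 mm deep (x), 88 mm high, 0.3 to 0.55 kg, standing on the bench; may be absent. Origin: centre of its underside; its face looks to -x, z up. On top a rigid black loop handle: two upright legs 8 mm thick (y), 16 mm deep (x), 60 mm apart outside, 44 mm inside, joined by a cross bar along y
- earth_tester_handle (a point): centre of that handle's cross bar, 139 mm above the instrument's underside; the bar is 10 mm high and 26 mm deep (x), flat below; its underside is 46 mm above the top of the box; axes as the instrument's
- loop_tester: portable test instrument, blue with grey bumpers, digital: a box 90 mm wide (y), 70 mm deep (x), 98 mm high, 0.3 to 0.55 kg, standing on the bench; may be absent. Origin: centre of its underside; its face looks to -x, z up. On top a rigid black loop handle: two upright legs 8 mm thick (y), 16 mm deep (x), 60 mm apart outside, 44 mm inside, joined by a cross bar along y
- loop_tester_handle (a point): centre of that handle's cross bar, 149 mm above the instrument's underside; the bar is 10 mm high and 26 mm deep (x), flat below; its underside is 46 mm above the top of the box; axes as the instrument's
- rack: fixed aluminium instrument rail: 30 mm square cross bar 570 mm long along its y, top at 260 mm, on posts at y = +-270 mm (feet 30 mm high, x -70 to 120 mm), with four orange vinyl-coated hooks towards the robot. Each hook is a level flat arm pointing to the rack's -x, 22 mm wide, 8 mm thick, its end turned up. Open below the bar. Origin on the bench under the bar; z up
- hook0 (a point): hook 0 of the rail: in the middle of the hook's flat arm (22 mm wide, 8 mm thick, middle at 240 mm height), 33 mm from the cross bar's face; the end, 6 mm thick, is turned up to 262 mm height, its inside 34 mm and outside 40 mm from this point towards -x, at rack y = 187.5 mm; axes as the rack's. Empty at the start
- hook1 (a point): hook 1 of the rail: in the middle of the hook's flat arm (22 mm wide, 8 mm thick, middle at 240 mm height), 33 mm from the cross bar's face; the end, 6 mm thick, is turned up to 262 mm height, its inside 34 mm and outside 40 mm from this point towards -x, at rack y = 62.5 mm; axes as the rack's. Empty at the start
- hook2 (a point): hook 2 of the rail: in the middle of the hook's flat arm (22 mm wide, 8 mm thick, middle at 240 mm height), 33 mm from the cross bar's face; the end, 6 mm thick, is turned up to 262 mm height, its inside 34 mm and outside 40 mm from this point towards -x, at rack y = -62.5 mm; axes as the rack's. Empty at the start
- hook3 (a point): hook 3 of the rail: in the middle of the hook's flat arm (22 mm wide, 8 mm thick, middle at 240 mm height), 33 mm from the cross bar's face; the end, 6 mm thick, is turned up to 262 mm height, its inside 34 mm and outside 40 mm from this point towards -x, at rack y = -187.5 mm; axes as the rack's. Empty at the start
- rheo_slider (a joint): position in m of the black slider on the guide bar of the fixed slide rheostat (300 mm long, 100 mm wide, a wound tube between end plates 122 mm high; the one nearest the robot is red: full resistance; the other grey): 0 = against the stop at the red end, up to 0.18 towards the grey end. Friction about 2.5 N, stays where it is left
- rheo_knob (a point): on the slider: centre line of its upright black round knob, diameter 26 mm, from 130 to 166 mm height, this point at 152 mm; below it the slider block, 40 x 34 mm, top at 122 mm. The point's x points along the guide bar from red end to grey end, z up; at joint 0 the knob's axis is 50 mm from the outer face of the red plate
- isolator (a joint): angle in rad of the red rotary handle on the fixed grey isolator box (130 x 110 mm, 83 mm high with the yellow plate on top): 1.57 = on (grip bar at the black ticks, pointing away from the robot), 0 = off (grip bar across, at the white ticks). Off is reached by turning anticlockwise seen from above. Stops at both ends, friction about 0.08 N m
- isolator_grip (a point): on the upright axis of the isolator handle, at 117 mm height: a red upright grip bar 14 mm thick (this point's x), 54 mm long (this point's y), from 93 to 126 mm height on a red disc of diameter 56 mm; the point turns with the handle, z up
- screwdriver: yellow-handled screwdriver, 200 mm long, 26 mm thick, lying; not part of the job. Origin at its underside
- screwdriver2: red-handled screwdriver, 180 mm long, 26 mm thick, lying; not part of the job. Origin at its underside
- pliers: pliers with yellow grips, 140 mm long, 16 mm high, lying; not part of the job. Origin at its underside
- cutters: cutters with red grips, 140 mm long, 16 mm high, lying; not part of the job. Origin at its underside
- contactor: black contactor, 70 x 46 mm, 71 mm high; not part of the job. Origin at its underside
- breaker: white three-pole circuit breaker, 68 x 54 mm, 75 mm high; not part of the job. Origin at its underside
- tape_roll: blue roll of tape, diameter 66 mm, 19 mm high, lying flat; not part of the job. Origin at its underside
Mind the look-alikes: they are no part of the job. Leave any turquoise look-alike of the earth_tester alone. Leave any pink look-alike of the multimeter alone.

How it is judged:
By the outcome, as a careful person would: the job done as asked, in the order asked, and still so for the second after the job is handed in, with the robot touching nothing.
Of insulation_tester, multimeter, earth_tester, loop_tester only 3 to 4 are there at a start; the rules pass over those that are not, and their reading is None.
At some moment in a run one of insulation_tester, multimeter, earth_tester, loop_tester may be knocked a few centimetres aside while the robot is not near it.
It also fails if it takes over 192 s, if anything falls off the work surface, if the arm or the gripper's body presses on something with over 40 N, if the wrist force passes 120 N, or if a joint passes its speed limit or range.

## Working session

There is one attempt and no reset: what is moved stays moved. The work goes in short steps, Python scripts to look and compute and a shell command to move; the robot and the scene stay as the last step left them, time stands still between calls to the robot, and variables do not carry over. Pictures are saved under pics/ and viewed, at most 14 in all, crops included, and the job is handed in when it is done.

```bash
mkdir -p pics; ls; cat > h.py <<'E'
import numpy as np, cv2
from plant import ctrl, imaging
def cal(n):
    c=imaging.get_calibration(n); f=240/np.tan(np.radians(c["fovy"])/2)
    K=np.array([[f,0,c["cx"]],[0,f,c["cy"]],[0,0,1]]); return K,np.array(c["distortion"],float),np.array(c["R"]),np.array(c["t"])
def shot(n,fn=None):
    c=cal(n); im,d=imaging.read_camera(n)
    if fn: cv2.imwrite("pics/"+fn+".png",im)
    return im,d,c
def cloud(d,c):
    "world point of each pixel (480x640x3), nan if no depth"
    K,D,R,t=c; u,v=np.meshgrid(np.arange(640.),np.arange(480.))
    n=cv2.undistortPoints(np.stack([u,v],-1).reshape(-1,1,2),K,D).reshape(480,640,2)
    P=np.dstack([n*d[...,None],d]); P[d==0]=np.nan
    return (P-t)@R
def ray(uv,c,z):
    K,D,R,t=c; n=cv2.undistortPoints(np.array(uv,float).reshape(-1,1,2),K,D).reshape(-1,2)
    w=np.c_[n,np.ones(len(n))]@R; o=-R.T@t
    return o+w*((z-o[2])/w[:,2])[:,None]
E
python3 - <<'E'
from h import *
for n in("scene","side","wrist"):
    im,d,c=shot(n,n+"0"); np.savez("/tmp/%s0.npz"%n,im=im,d=d); print(n,-c[2].T@c[3],c[2][2],c[0][0,0],c[1],(d>0).mean())
s=ctrl.get_state();print(s)
E
```

```text
pics
scene [1.18459336 0.82763437 0.87440782] [-0.54016299 -0.64562495 -0.53980771] 475.6339493374345 [0.04250229 0.         0.         0.         0.        ] 0.995947265625
side [ 0.22195775 -0.9039678   1.0794428 ] [ 0.2036087   0.68164415 -0.70278357] 572.9013175457129 [-0.19021525  0.          0.          0.          0.        ] 0.9963053385416667
wrist [0.08237805 0.67518089 0.37285358] [ 0.31085873 -0.07969218 -0.94710929] 400.637750884721 [-0.07024551  0.          0.          0.          0.        ] 0.9961295572916666
{'time': 0.15, 'qpos': array([ 1.17796017e+00,  2.87009326e-01,  1.57784102e+00, -4.00600014e-05,
        1.27860539e+00, -1.50013197e-01]), 'dq': array([ 8.21005396e-05, -3.47250345e-03, -4.16772851e-03, -2.82999168e-05,
       -1.11176486e-03, -2.17156086e-04]), 'joint_efforts': array([ 3.47695914e-04, -4.06604648e+01, -2.93139893e+01, -1.77110992e-04,
        3.97054027e-03,  1.10869581e-05]), 'eef_pos': array([0.16210287, 0.65475338, 0.2492333 ]), 'tcp_rot': array([ 1.21107618e-01,  9.92638946e-01, -9.02576570e-04, -2.31275979e-04]), 'contact_force': array([-0.27732352, -0.40856765,  0.11199288]), 'wrist_torque': array([ 0.02463365, -0.07537226, -0.03321682]), 'finger_force': 0.0, 'opening': 0.9962847407070221}
```

View pics/scene0.png

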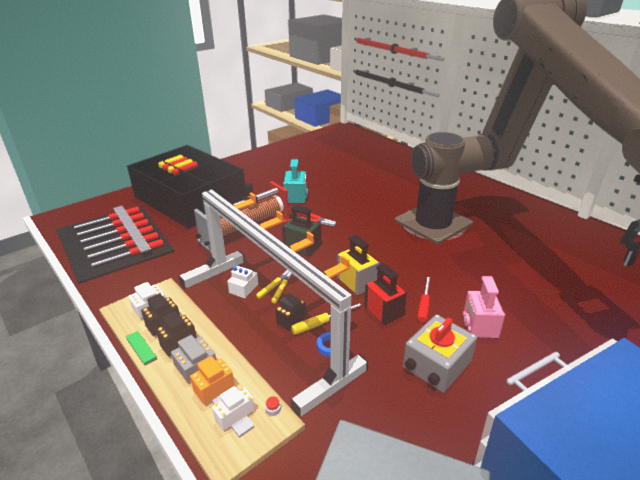

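View pics/side0.png

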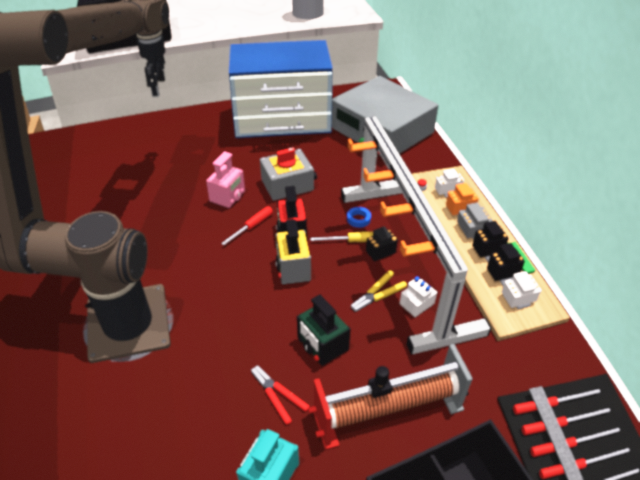

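The scene view shows green, yellow and red testers (scene 303,230 / 357,268 / 386,298). The turquoise (295,185) and pink (483,310) boxes are decoys, and there is no blue tester. In the side view the rheostat knob is at (380,380), the isolator grip at (287,158), and the orange hooks at (361,146), (378,175), (397,210) and (417,248).

```bash
cat > meas.py <<'E'
from h import *
def box(P,m):
    q=P[m].astype(np.float32)
    r=cv2.minAreaRect(q[:,:2]); return len(q),np.round(np.median(q,0),4),"rect c",np.round(r[0],4),"size",np.round(r[1],3),"ang",round(r[2],1),"zmax",np.round(np.percentile(q[:,2],[5,98]),4)
def comps(m,amin=40):
    n,l,s,_=cv2.connectedComponentsWithStats(m.astype(np.uint8),connectivity=4)
    return [l==i for i in range(1,n) if s[i,4]>=amin]
def masks(im):
    h=cv2.cvtColor(im,cv2.COLOR_BGR2HSV).astype(int); H,S,V=h[...,0],h[...,1],h[...,2]
    return H,S,V
E
python3 - <<'E'
from meas import *
for n in("scene","side"):
    z=np.load("/tmp/%s0.npz"%n); im,d=z["im"],z["d"]; P=cloud(d,cal(n)); Z=P[...,2]; H,S,V=masks(im)
    print("==",n); ws=(P[...,0]>.3)&(P[...,0]<1.1)&(abs(P[...,1])<.6)
    table=ws&(abs(Z)<.01); print("table z",np.median(Z[table]))
    for nm,m in {"orange":(H>5)&(H<20)&(S>150)&(V>120)&(Z>.22)&(Z<.27),
      "red>.08":((H<5)|(H>174))&(S>150)&(V>90)&(Z>.07)&(Z<.2),
      "dark>.11":(V<70)&(Z>.1)&(Z<.19),
      "yellow":(H>20)&(H<33)&(S>150)&(Z>.07)&(Z<.12),
      "green":(H>60)&(H<90)&(V<100)&(Z>.07)&(Z<.1)}.items():
        for c in comps(m&ws): print(nm,np.round(np.argwhere(c).mean(0))[::-1],*box(P,c))
E
```

```text
== scene
table z -0.0003592867402699127Traceback (most recent call last):
  File "<stdin>", line 11, in <module>
  File "meas.py", line 4, in box
    r=cv2.minAreaRect(q[:,:2]); return len(q),np.round(np.median(q,0),4),"rect c",np.round(r[0],4),"size",np.round(r[1],3),"ang",round(r[2],1),"zmax",np.round(np.percentile(q[:,2],[5,98]),4)
cv2.error: OpenCV(4.12.0) /io/opencv/modules/imgproc/src/convhull.cpp:143: error: (-215:Assertion failed) total >= 0 && (depth == CV_32F || depth == CV_32S) in function 'convexHull'
```

```bash
sed -i 's/minAreaRect(q\[:,:2\])/minAreaRect(q[:,:2].copy())/' meas.py; cat > m2.py <<'E'
from meas import *
for n in("scene","side"):
    z=np.load("/tmp/%s0.npz"%n); im,d=z["im"],z["d"]; P=cloud(d,cal(n)); Z=P[...,2]; H,S,V=masks(im)
    print("==",n); ws=(P[...,0]>.3)&(P[...,0]<1.1)&(abs(P[...,1])<.6)
    for nm,m in {"orange":(H>5)&(H<20)&(S>150)&(V>120)&(Z>.22)&(Z<.27),
      "red>.08":((H<5)|(H>174))&(S>150)&(V>90)&(Z>.07)&(Z<.2),
      "dark>.11":(V<70)&(Z>.1)&(Z<.19),
      "yellow":(H>20)&(H<33)&(S>150)&(Z>.07)&(Z<.12),
      "green":(H>60)&(H<90)&(V<100)&(Z>.07)&(Z<.1)}.items():
        for c in comps(m&ws): print(nm,np.round(np.argwhere(c).mean(0))[::-1],*box(P,c))
E
python3 m2.py
```

```text
== scene
orange [249. 201.] 87 [ 0.6112 -0.1474  0.2422] rect c [ 0.6283 -0.1475] size [0.057 0.025] ang 23.8 zmax [0.2372 0.2616]
orange [276. 220.] 99 [ 0.6119 -0.0222  0.2436] rect c [ 0.6295 -0.0225] size [0.058 0.021] ang 17.5 zmax [0.2365 0.2611]
orange [307. 242.] 108 [0.613  0.1026 0.2434] rect c [0.6336 0.1032] size [0.057 0.021] ang 19.3 zmax [0.2382 0.2616]
orange [342. 267.] 119 [0.6158 0.2274 0.244 ] rect c [0.6371 0.228 ] size [0.058 0.021] ang 20.1 zmax [0.2378 0.261 ]
red>.08 [280. 191.] 152 [ 0.3794 -0.3527  0.1082] rect c [ 0.3778 -0.3725] size [0.097 0.013] ang 88.6 zmax [0.0776 0.1233]
red>.08 [384. 292.] 313 [0.4738 0.2178 0.0827] rect c [0.4541 0.2048] size [0.083 0.066] ang 83.0 zmax [0.0742 0.0864]
red>.08 [443. 334.] 409 [0.4921 0.4139 0.0956] rect c [0.4879 0.4089] size [0.05 0.05] ang 38.5 zmax [0.09   0.1273]
dark>.11 [196. 190.] 479 [ 0.6096 -0.5266  0.1154] rect c [ 0.5659 -0.5655] size [0.215 0.099] ang 7.9 zmax [0.1022 0.1302]
yellow [357. 262.] 266 [0.4432 0.0905 0.0908] rect c [0.4258 0.0698] size [0.095 0.07 ] ang 85.4 zmax [0.0776 0.0945]
yellow [4
[... 2291 characters left out ...]
w [281. 169.] 47 [0.4645 0.3743 0.0838] rect c [0.4688 0.3792] size [0.03  0.033] ang 3.3 zmax [0.0808 0.0895]
yellow [465. 189.] 66 [0.9323 0.1484 0.0958] rect c [0.932  0.1517] size [0.024 0.037] ang 3.1 zmax [0.0927 0.1004]
yellow [287. 245.] 300 [0.4073 0.0651 0.0926] rect c [0.4238 0.0702] size [0.09  0.066] ang 83.8 zmax [0.0876 0.0969]
yellow [306. 242.] 40 [0.4585 0.069  0.0912] rect c [0.4583 0.0654] size [0.082 0.007] ang 82.2 zmax [0.0877 0.0945]
green [351. 120.] 119 [0.7393 0.5687 0.0848] rect c [0.7393 0.5691] size [0.015 0.07 ] ang 25.1 zmax [0.0712 0.099 ]
green [323. 328.] 646 [ 0.4223 -0.1973  0.0876] rect c [ 0.4343 -0.1796] size [0.074 0.095] ang 20.0 zmax [0.0835 0.0924]
```

Three instruments need hanging: red, yellow and green. I'm moving above the rheostat knob at about (0.492, -0.377), with the jaws set to close along y.

```bash
H="python3 -m handwheel"
$H '[0.16,-0.197,0.13,0,0,0.052,0.16,-0.197,0,0,0,0.052,0.16,-0.197,0,0,0,0.05,0.16,-0.197,0,0,0,0,0.16,-0.197,0,0,0,0]' 1 40
$H '[0.16,-0.197,0,0,0,0,0.16,-0.197,0,0,0,0,0.16,-0.197,0,0,0,0,0.16,-0.197,0,0,0,0,0.16,-0.197,0,0,0,0]'
$H '[0.16,-0.197,0,0,0,0,0.16,-0.197,0,0,0,0,0.037,-0.259,0,0,0,0,0.037,-0.259,0,0,0,0,0.037,-0.259,0,0,0,0]'
$H '[0.037,-0.259,0,0,0,0,0.037,-0.259,0,0,0,0,0.037,-0.259,0,0,0,0,0.037,-0.259,0,0,0,0,0.037,-0.259,0,0,0,0]'
$H '[0.037,-0.259,0,0,0,0,0,-0.242,0,0,0,0,0,-0.242,0,0,0,0,0,-0.242,0,0,0,0,0,-0.242,0,0,0,0]'
$H '[0,-0.242,0,0,0,0,0,-0.242,0,0,0,0,0,-0.242,0,0,0,0,0,-0.242,0,0,0,0,0,0,0,0,0,0]'
python3 - <<'E'
from meas import *
s=ctrl.get_state(); print(s["time"],s["eef_pos"],s["tcp_rot"],s["qpos"])
im,d,c=shot("wrist","w1"); P=cloud(d,c); Z=P[...,2]; H,S,V=masks(im)
for c_ in comps((V<80)&(Z>.14)&(Z<.175)&(P[...,1]>-.46)): print(*box(P,c_))
for c_ in comps(((H<5)|(H>174))&(S>150)&(V>60)&(Z>.1)&(Z<.14)): print("red",*box(P,c_))
E
```

```text
time: 0.57
eef_pos: [0.2822, 0.5067, 0.269]
tcp_rot: [0.0, 1.0, -0.0, -0.0]
contact_force: [0.3, 0.4, 0.0]
opening: 1.003
finger_force: 0.0
time: 0.98
eef_pos: [0.4022, 0.3588, 0.2691]
tcp_rot: [0.0, 1.0, -0.0, -0.0]
contact_force: [1.1, 0.6, -0.5]
opening: 0.998
finger_force: 0.0
time: 1.4
eef_pos: [0.4662, 0.183, 0.2689]
tcp_rot: [0.0, 1.0, -0.0, -0.0]
contact_force: [0.5, 0.2, 0.2]
opening: 1.003
finger_force: 0.0
time: 1.82
eef_pos: [0.4937, -0.0113, 0.2692]
tcp_rot: [0.0, 1.0, 0.0, 0.0]
contact_force: [0.6, 0.9, 0.6]
opening: 1.001
finger_force: 0.0
time: 2.23
eef_pos: [0.499, -0.1952, 0.269]
tcp_rot: [0.001, 1.0, 0.0, -0.0]
contact_force: [0.6, -0.3, -0.7]
opening: 0.998
finger_force: 0.0
time: 2.65
eef_pos: [0.4986, -0.3443, 0.2687]
tcp_rot: [0.003, 1.0, -0.001, -0.0]
contact_force: [0.6, 0.9, -0.7]
opening: 0.998
finger_force: 0.0
2.65 [ 0.49857029 -0.3443045   0.26865411] [ 3.03606644e-03  9.99994670e-01 -1.15709623e-03 -3.22416996e-04] [-7.70871802e-01  1.21653673e-01  1.73476965e+00 -2.20270805e-03
  1.28402650e+00 -2.33497414e+00]
1871 [ 0.4293 -0.1686  0.1436] rect c [ 0.4352 -0.177 ] size [0.025 0.06 ] ang 20.5 zmax [0.1411 0.1452]
red 3283 [ 0.3794 -0.3753  0.1216] rect c [ 0.3783 -0.3767] size [0.013 0.09 ] ang 0.8 zmax [0.1084 0.1235]
```

View pics/w1.png

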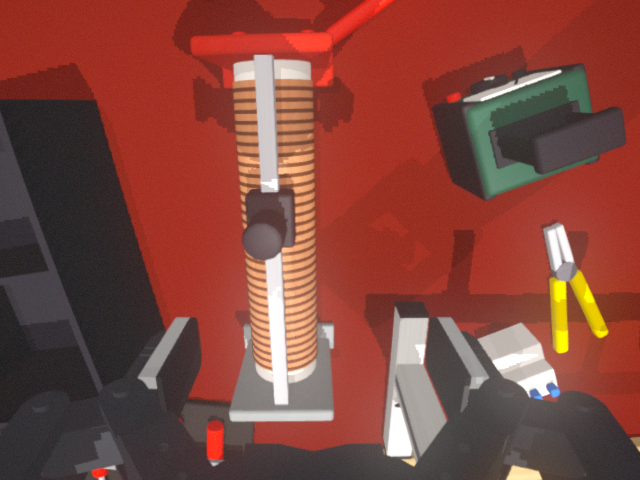

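The wrist view shows the knob at (264,240), on the guide bar between the red plate (262,45) and the grey plate (282,395). The green tester's handle is at (580,140).

```bash
python3 - <<'E'
from h import *
c=cal("wrist"); print(ray([[264,240]],c,.166), ray([[262,37],[262,52]],c,.122))
s0=np.load("/tmp/side0.npz"); c=cal("side"); P=cloud(s0["d"],c)
m=(P[...,2]>.16)&(P[...,2]<.172)&(abs(P[...,0]-.49)<.04)&(abs(P[...,1]+.377)<.04); print(m.sum(),P[m].mean(0),P[m].min(0),P[m].max(0))
E
```

```text
[[ 0.49287356 -0.37051865  0.166     ]] [[ 0.37517833 -0.37232572  0.122     ]
 [ 0.38390736 -0.37263807  0.122     ]]
132 [ 0.49243651 -0.37677702  0.16517784] [ 0.47938159 -0.38851302  0.16001133] [ 0.50441675 -0.36421902  0.16983827]
```

```bash
H="python3 -m handwheel"
$H '[-0.044,-0.205,0,0,0,0,0,0,-0.19,0,0,0,0,0,-0.19,0,0,0,0,0,-0.19,0,0,0,0,0,-0.188,0,0,0]'
$H '[0,0,0,0,0,0,0,0,0,0,0,0,0,0,0,0,0,0,0,0,0,0,0,0,0,0,0,0,0,0]' 0 30
$H '[0,0,0,0,0,0,0,0,0,0,0,0,0,0,0,0,0,0,0,0,0,0,0,0,0,0,0,0,0,0]'
$H '[-0.1,0,0,0,0,0,-0.1,0,0,0,0,0,-0.1,0,0,0,0,0,-0.08,0,0,0,0,0,0,0,0,0,0,0]'
$H '[-0.04,0,0,0,0,0,-0.03,0,0,0,0,0,0,0,0,0,0,0,0,0,0,0,0,0,0,0,0,0,0,0]'
```

```text
time: 3.12
eef_pos: [0.4929, -0.3682, 0.1543]
tcp_rot: [0.0, 1.0, 0.0, -0.0]
contact_force: [0.5, -0.8, 0.1]
opening: 1.002
finger_force: 0.0
time: 3.53
eef_pos: [0.4943, -0.3747, 0.1596]
tcp_rot: [-0.001, 1.0, -0.008, 0.003]
contact_force: [-1.0, -24.5, -5.0]
opening: 0.304
finger_force: 12.8
time: 3.95
eef_pos: [0.4943, -0.375, 0.1596]
tcp_rot: [0.0, 1.0, -0.007, 0.003]
contact_force: [0.3, -10.9, -1.4]
opening: 0.293
finger_force: 31.3
time: 4.37
eef_pos: [0.4357, -0.3756, 0.1597]
tcp_rot: [0.001, 1.0, -0.008, 0.002]
contact_force: [-2.4, -12.5, -2.2]
opening: 0.292
finger_force: 31.6
time: 4.78
eef_pos: [0.4264, -0.3757, 0.1596]
tcp_rot: [0.0, 1.0, -0.008, 0.003]
contact_force: [-1.2, -14.2, -2.5]
opening: 0.288
finger_force: 31.6
```

```bash
H="python3 -m handwheel"
$H '[-0.02,0,0,0,0,0,-0.02,0,0,0,0,0,0,0,0,0,0,0,0,0,0,0,0,0]'
$H '[-0.02,0,0,0,0,0,0,0,0,0,0,0,0,0,0,0,0,0]'
$H '[-0.02,0,0,0,0,0,0,0,0,0,0,0,0,0,0,0,0,0]'
```

```text
time: 5.12
eef_pos: [0.4221, -0.3757, 0.1597]
tcp_rot: [0.001, 1.0, -0.009, 0.005]
contact_force: [5.4, -14.9, -6.2]
opening: 0.292
finger_force: 31.5
time: 5.37
eef_pos: [0.4219, -0.3757, 0.1597]
tcp_rot: [0.001, 1.0, -0.009, 0.009]
contact_force: [15.5, -15.7, -10.9]
opening: 0.289
finger_force: 31.2
time: 5.62
eef_pos: [0.4206, -0.3757, 0.16]
tcp_rot: [0.001, 1.0, -0.01, 0.011]
contact_force: [21.4, -14.9, -11.7]
opening: 0.289
finger_force: 30.7
```

```bash
H="python3 -m handwheel"
$H '[0.02,0,0,0,0,0,0,0,0,0,0,0,0,0,0,0,0,0,0,0,0,0,0,0,0,0,0.2,0,0,0]' 1
$H '[0,0,0.25,0,0,0,0,0,0.25,0,0,0,0.1,0.23,0,0,0,0,0.1,0.23,0,0,0,0,0.1,0.23,0,0,0,0]'
$H '[0.1,0.25,0,0,0,0,0,0.25,0,0,0,0,0,0.25,0,0,0,0,0,0.25,0,0,0,0,0,0.25,0,0,0,0]'
$H '[0,0.25,0,0,0,0,0,0.25,0,0,0,0,0,0.25,0,0,0,0,0,0.25,0,0,0,0,0,0.25,0,0,0,0]'
$H '[0,0.25,0,0,0,0,0,0.25,0,0,0,0,0,0.25,0,0,0,0,0,0.25,0,0,0,0,0,0.25,0,0,0,0]'
$H '[0,0.25,0,0,0,0,0,0.1,0,0,0,0,0,0,0,0,0,0,0,0,0,0,0,0]'
python3 - <<'E'
from meas import *
s=ctrl.get_state(); print(s["qpos"])
im,d,c=shot("side"); P=cloud(d,c)
m=(P[...,2]>.155)&(P[...,2]<.172)&(abs(P[...,0]-.44)<.07)&(abs(P[...,1]+.377)<.03); print("knob",m.sum(),P[m].mean(0),P[m].min(0),P[m].max(0))
im,d,c=shot("wrist","w2"); P=cloud(d,c); Z=P[...,2]; H,S,V=masks(im)
R=((H<5)|(H>174))&(S>150)&(V>60)
for c_ in comps(R&(Z>.118)&(Z<.135)): print("grip",*box(P,c_))
for c_ in comps(R&(Z>.085)&(Z<.097)): print("disc",*box(P,c_))
E
```

```text
time: 6.03
eef_pos: [0.4136, -0.3661, 0.1797]
tcp_rot: [0.001, 1.0, 0.005, -0.004]
contact_force: [-0.5, 0.3, -0.4]
opening: 0.969
finger_force: 0.0
time: 6.45
eef_pos: [0.4616, -0.2653, 0.2621]
tcp_rot: [0.002, 1.0, -0.001, 0.001]
contact_force: [1.0, 0.1, -0.4]
opening: 1.002
finger_force: 0.0
time: 6.87
eef_pos: [0.4758, -0.0766, 0.2608]
tcp_rot: [0.001, 1.0, -0.0, 0.0]
contact_force: [0.6, -0.1, 0.7]
opening: 0.997
finger_force: 0.0
time: 7.28
eef_pos: [0.4757, 0.1108, 0.261]
tcp_rot: [0.001, 1.0, -0.0, 0.0]
contact_force: [1.2, -0.9, 0.1]
opening: 1.0
finger_force: 0.0
time: 7.7
eef_pos: [0.4757, 0.2983, 0.2609]
tcp_rot: [0.0, 1.0, -0.0, 0.0]
contact_force: [0.4, -0.7, -0.2]
opening: 1.002
finger_force: 0.0
time: 8.03
eef_pos: [0.4761, 0.349, 0.2604]
tcp_rot: [-0.0, 1.0, -0.001, -0.0]
contact_force: [0.6, -0.5, -0.7]
opening: 1.004
finger_force: 0.0
[ 4.61142261e-01  9.42209843e-02  1.77991550e+00 -8.24023578e-04
  1.26860138e+00 -1.11004737e+00]
knob 144 [ 0.41997224 -0.3784432   0.16438101] [ 0.40957025 -0.388884    0.15514343] [ 0.43123317 -0.36467196  0.17060808]
```

View pics/w2.png

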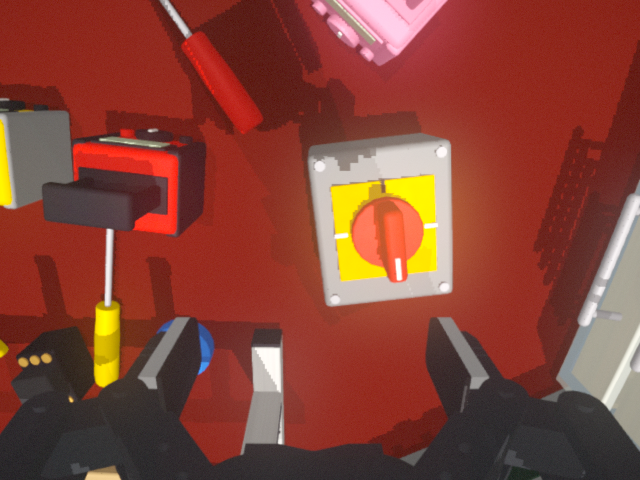

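The grip bar runs from (393,212) to (398,280) on the disc at (387,232), so it points away from the robot (on). The knob is at x = 0.420, home against the stop.

```bash
python3 - <<'E'
from meas import *
im,d,c=shot("wrist"); P=cloud(d,c); Z=P[...,2]; H,S,V=masks(im)
print(im[270,398],im[232,370],P[270,398],P[232,370])
R=((H<12)|(H>172))&(S>120)&(V>60)&(abs(P[...,1]-.4)<.05)
for c_ in comps(R&(Z>.115)&(Z<.135)): print("grip",*box(P,c_))
for c_ in comps(R&(Z>.085)&(Z<.102)): print("disc",*box(P,c_)); u=np.argwhere(c_)[:,::-1]
Y=(H>20)&(H<35)&(S>150)&(Z>.075)&(Z<.09)&(abs(P[...,1]-.4)<.05)
print("plate",*box(P,Y))
E
```

```text
[255 255 255] [ 93 121 255] [0.50349002 0.4071881  0.12663625] [0.48655296 0.39137835 0.09210585]
grip 1426 [0.4818 0.4031 0.1255] rect c [0.4868 0.405 ] size [0.054 0.014] ang 8.7 zmax [0.1187 0.1272]
disc 2397 [0.4844 0.3962 0.0932] rect c [0.4861 0.4047] size [0.052 0.054] ang 13.3 zmax [0.0914 0.0993]
plate 5090 [0.4729 0.3973 0.0829] rect c [0.4874 0.4053] size [0.08 0.08] ang 6.9 zmax [0.0818 0.0843]
```

```bash
H="python3 -m handwheel"
$H '[0.035,0.19,0,0,0,0.045,0.036,0.183,0,0,0,0.044,0,0,-0.2,0,0,0,0,0,-0.2,0,0,0,0,0,-0.2,0,0,0]'
$H '[0,0,-0.2,0,0,0,0,0,-0.17,0,0,0,0,0,0,0,0,0,0,0,0,0,0,0]'
$H '[0,0,0,0,0,0,0,0,0,0,0,0,0,0,0,0,0,0,0,0,0,0,0,0,0,0,0,0,0,0]' 0 30
$H '[0,0,0,0,0,0,0,0,0,0,0,0,0,0,0,0,0,0,0,0,0,0,0,0,0,0,0,0,0,0]'
python3 -c "
from plant import ctrl;s=ctrl.get_state();print(s['qpos'],s['wrist_torque'])"
```

```text
time: 8.6
eef_pos: [0.4881, 0.4041, 0.1706]
tcp_rot: [-0.069, 0.998, 0.0, 0.001]
contact_force: [-0.5, 0.0, -0.9]
opening: 1.003
finger_force: 0.0
time: 8.93
eef_pos: [0.4867, 0.4032, 0.1138]
tcp_rot: [-0.069, 0.998, -0.001, -0.002]
contact_force: [0.9, -0.1, 0.8]
opening: 1.004
finger_force: 0.0
time: 9.35
eef_pos: [0.4877, 0.4054, 0.1165]
tcp_rot: [-0.069, 0.998, 0.0, 0.001]
contact_force: [0.6, 0.9, -0.1]
opening: 0.297
finger_force: 0.0
time: 9.77
eef_pos: [0.4874, 0.4053, 0.116]
tcp_rot: [-0.069, 0.998, 0.0, 0.0]
contact_force: [-1.1, -1.4, 5.9]
opening: 0.159
finger_force: 32.1
[ 5.33763442e-01  3.34536145e-01  1.77719614e+00  4.04933338e-05
  1.02909758e+00 -1.17597139e+00] [-0.19154676  0.19424147 -0.05613758]
```

```bash
H="python3 -m handwheel"
$H '[0,0,0,0,0,0,0,0,0,0,0,0,0,0,0,0,0,0,0,0,0.17,0,0,0,0,0,0.17,0,0,-0.025]' 1
$H '[0,0,0,0,0,-0.079,0,0,0,0,0,-0.079,0,0,0,0,0,-0.079,0,0,0,0,0,-0.079,0,0,0,0,0,-0.079]'
$H '[0,0,0,0,0,-0.079,0,0,0,0,0,-0.079,0,0,0,0,0,-0.079,0,0,0,0,0,-0.079,0,0,0,0,0,-0.079]'
$H '[0,0,0,0,0,-0.079,0,0,0,0,0,-0.079,0,0,0,0,0,-0.079,0,0,0,0,0,-0.079,0,0,0,0,0,-0.079]'
$H '[0,0,0,0,0,-0.079,0,0,0,0,0,-0.079,0,0,0,0,0,-0.079,0,0,0,0,0,-0.079,0,0,0,0,0,-0.079]'
$H '[0,0,0,0,0,-0.079,0,0,0,0,0,-0.079,0,0,0,0,0,-0.079,0,0,0,0,0,-0.079,0,0,0,0,0,-0.079]'
$H '[0,0,0,0,0,0,0,0,-0.17,0,0,0,0,0,-0.17,0,0,0,0,0,0,0,0,0]'
$H '[0,0,0,0,0,0,0,0,0,0,0,0,0,0,0,0,0,0,0,0,0,0,0,0,0,0,0,0,0,0]' 0 30
$H '[0,0,0,0,0,0,0,0,0,0,0,0,0,0,0,0,0,0,0,0,0,0,0,0,0,0,0,0,0,0]'
python3 -c "
from plant import ctrl;s=ctrl.get_state();print(s['qpos'],s['wrist_torque'])"
```

```text
time: 10.18
eef_pos: [0.4855, 0.404, 0.1634]
tcp_rot: [-0.049, 0.999, -0.002, -0.003]
contact_force: [0.6, 0.1, 0.9]
opening: 0.86
finger_force: 0.0
time: 10.6
eef_pos: [0.4869, 0.4049, 0.1654]
tcp_rot: [0.26, 0.965, -0.0, -0.0]
contact_force: [-0.6, -0.3, 0.3]
opening: 1.004
finger_force: 0.0
time: 11.02
eef_pos: [0.4869, 0.4049, 0.1653]
tcp_rot: [0.543, 0.84, -0.0, -0.0]
contact_force: [-0.1, 0.7, -0.6]
opening: 1.001
finger_force: 0.0
time: 11.43
eef_pos: [0.4869, 0.4048, 0.1653]
tcp_rot: [0.773, 0.634, -0.0, -0.0]
contact_force: [0.1, -0.1, -0.1]
opening: 1.0
finger_force: 0.0
time: 11.85
eef_pos: [0.4869, 0.4049, 0.1653]
tcp_rot: [0.93, 0.368, -0.0, 0.0]
contact_force: [0.8, 0.3, 0.2]
opening: 1.001
finger_force: 0.0
time: 12.27
eef_pos: [0.4869, 0.4048, 0.1653]
tcp_rot: [0.998, 0.066, -0.0, 0.0]
contact_force: [-0.3, -0.2, -0.2]
opening: 1.002
finger_force: 0.0
time: 12.6
eef_pos: [0.4838, 0.403, 0.109]
tcp_rot: [0.997, 0.071, -0.005, 0.002]
contact_force: [-1.2, -1.0, -2.4]
opening: 1.0
finger_force: 0.0
time: 13.02
eef_pos: [0.4879, 0.4055, 0.1168]
tcp_rot: [0.998, 0.07, 0.001, -0.001]
contact_force: [0.7, 0.7, 0.1]
opening: 0.303
finger_force: 0.0
time: 13.43
eef_pos: [0.4876, 0.4053, 0.1163]
tcp_rot: [0.998, 0.07, 0.001, -0.0]
contact_force: [-1.0, -0.7, 4.9]
opening: 0.157
finger_force: 32.3
[ 5.33701323e-01  3.34210020e-01  1.77686648e+00 -1.86381039e-04
  1.02900629e+00  1.96538581e+00] [-0.14371003  0.17811411  0.07574487]
```

Now the quarter turn anticlockwise.

```bash
H="python3 -m handwheel"
$H '[0,0,0,0,0,0.075,0,0,0,0,0,0.075,0,0,0,0,0,0.075,0,0,0,0,0,0.075,0,0,0,0,0,0.075]'
$H '[0,0,0,0,0,0.075,0,0,0,0,0,0.075,0,0,0,0,0,0.075,0,0,0,0,0,0.075,0,0,0,0,0,0.075]'
$H '[0,0,0,0,0,0.075,0,0,0,0,0,0.075,0,0,0,0,0,0.05,0,0,0,0,0,0.04,0,0,0,0,0,0]'
python3 -c "
from plant import ctrl;s=ctrl.get_state();print(s['qpos'],s['wrist_torque'])"
```

```text
time: 13.85
eef_pos: [0.4875, 0.4055, 0.1163]
tcp_rot: [0.934, 0.358, 0.001, -0.001]
contact_force: [-1.0, -0.6, 5.1]
opening: 0.157
finger_force: 32.3
time: 14.27
eef_pos: [0.4872, 0.4057, 0.1163]
tcp_rot: [0.789, 0.614, 0.001, -0.001]
contact_force: [-2.3, 0.5, 7.0]
opening: 0.155
finger_force: 32.4
time: 14.68
eef_pos: [0.4871, 0.4057, 0.1163]
tcp_rot: [0.662, 0.749, 0.001, -0.001]
contact_force: [-3.2, -0.2, 6.5]
opening: 0.152
finger_force: 32.5
[0.5340131  0.33414429 1.77697856 0.00205098 1.0298928  0.40986915] [-0.0095594   0.44647765 -0.22728968]
```

```bash
H="python3 -m handwheel"
$H '[0,0,0,0,0,0.02,0,0,0,0,0,0,0,0,0,0,0,0]'; python3 -c "
from plant import ctrl;s=ctrl.get_state();print(s['qpos'][5],s['wrist_torque'])"
$H '[0,0,0,0,0,0.02,0,0,0,0,0,0.01,0,0,0,0,0,0,0,0,0,0,0,0]'; python3 -c "
from plant import ctrl;s=ctrl.get_state();print(s['qpos'][5],s['wrist_torque'])"
```

```text
time: 14.93
eef_pos: [0.4871, 0.4059, 0.1163]
tcp_rot: [0.652, 0.758, 0.001, -0.001]
contact_force: [-3.2, 0.6, 6.5]
opening: 0.156
finger_force: 41.9
0.38226900662584257 [ 0.02767647  0.38842409 -0.74728184]
time: 15.27
eef_pos: [0.487, 0.4059, 0.1164]
tcp_rot: [0.636, 0.771, 0.001, -0.002]
contact_force: [-2.9, -0.1, 6.0]
opening: 0.158
finger_force: 67.5
0.339260626916783 [-0.05154665  0.48675466 -1.72530431]
```

```bash
H="python3 -m handwheel"
$H '[0,0,0,0,0,-0.03,0,0,0,0,0,0,0,0,0,0,0,0,0,0,0.2,0,0,0,0,0,0.23,0,0,0]' 1 60
$H '[0,0,0.25,0,0,0.08,0,0,0.25,0,0,0.079,0,0,0.1,0,0,0.079,-0.026,-0.27,0,0,0,0.079,-0.026,-0.27,0,0,0,0.079]'
$H '[-0.026,-0.27,0,0,0,0.079,-0.026,-0.27,0,0,0,0.079,-0.026,-0.27,0,0,0,0.079,0,0,0,0,0,0.079,0,0,0,0,0,0.079]'
$H '[0,0,0,0,0,0.03,0,0,0,0,0,0,0,0,0,0,0,0]'
cat > look.py <<'E'
from meas import *
def look(n,fn=None):
    im,d,c=shot(n,fn); P=cloud(d,c); Z=P[...,2]; H,S,V=masks(im); X,Y=P[...,0],P[...,1]
    ws=(X>.3)&(X<.75)&(abs(Y)<.5)
    print("==",n)
    for nm,m in {"bar":(V<110)&(S<130)&(Z>.13)&(Z<.156)&(X<.56)&(Y>-.33),
      "grip":((H<12)|(H>172))&(S>120)&(V>60)&(Z>.115)&(Z<.135)&(Y>.33),
      "hooktop":(H>5)&(H<20)&(S>150)&(V>100)&(Z>.2405)&(Z<.248),
      "hookend":(H>5)&(H<20)&(S>150)&(V>100)&(Z>.25)&(Z<.268)}.items():
        for c_ in comps(m&ws,25): print(nm,*box(P,c_))
if __name__=="__main__":
    s=ctrl.get_state(); print(s["time"],s["eef_pos"],s["tcp_rot"],s["qpos"][5])
    look("wrist","w3"); look("side","s3")
E
python3 look.py
```

```text
time: 15.68
eef_pos: [0.4848, 0.4035, 0.1756]
tcp_rot: [0.65, 0.76, -0.004, -0.002]
contact_force: [-0.1, 0.8, 0.8]
opening: 0.86
finger_force: 0.0
time: 16.1
eef_pos: [0.4797, 0.3247, 0.2714]
tcp_rot: [0.382, 0.924, 0.001, 0.001]
contact_force: [0.8, -0.3, 0.2]
opening: 1.0
finger_force: 0.0
time: 16.52
eef_pos: [0.4683, 0.207, 0.2693]
tcp_rot: [0.095, 0.995, -0.0, -0.0]
contact_force: [-0.4, 0.0, -0.4]
opening: 0.999
finger_force: 0.0
time: 16.77
eef_pos: [0.4684, 0.2089, 0.2693]
tcp_rot: [0.074, 0.997, -0.0, -0.0]
contact_force: [0.1, -0.7, 0.2]
opening: 1.004
finger_force: 0.0
16.7667 [0.46836719 0.20890725 0.26934636] [ 7.42238050e-02  9.97241574e-01 -1.24894363e-04 -2.35042168e-04] -1.2006227471294593
== wrist
bar 3243 [0.4256 0.0691 0.1482] rect c [0.4263 0.0681] size [0.06  0.026] ang 84.3 zmax [0.1468 0.1497]
bar 3320 [0.4532 0.2021 0.1401] rect c [0.4542 0.2023] size [0.059 0.025] ang 82.5 zmax [0.1379 0.1416]
grip 1456 [0.4847 0.3997 0.125 ] rect c [0.4867 0.4044] size [0.014 0.055] ang 6.7 zmax [0.1167 0.1271]
== side
bar 169 [0.4534 0.1968 0.1406] rect c [0.4548 0.1977] 
[... 854 characters left out ...]
e [0.019 0.035] ang 53.5 zmax [0.2407 0.2479]
hooktop 68 [ 0.6635 -0.1538  0.2441] rect c [ 0.6481 -0.159 ] size [0.026 0.055] ang 85.9 zmax [0.2415 0.2473]
hooktop 56 [ 0.6195 -0.1692  0.2435] rect c [ 0.6285 -0.1651] size [0.017 0.047] ang 82.4 zmax [0.241  0.2474]
hookend 26 [0.6135 0.2127 0.2582] rect c [0.6142 0.2161] size [0.026 0.006] ang 82.4 zmax [0.2518 0.2635]
hookend 27 [0.6111 0.0846 0.2577] rect c [0.6125 0.0894] size [0.026 0.007] ang 88.0 zmax [0.252  0.2643]
hookend 40 [ 0.6103 -0.0375  0.259 ] rect c [ 0.6116 -0.0353] size [0.025 0.007] ang 87.8 zmax [0.2516 0.2644]
hookend 44 [ 0.6066 -0.1612  0.2597] rect c [ 0.607  -0.1604] size [0.007 0.021] ang 7.4 zmax [0.2513 0.2639]
```

View pics/w3.png

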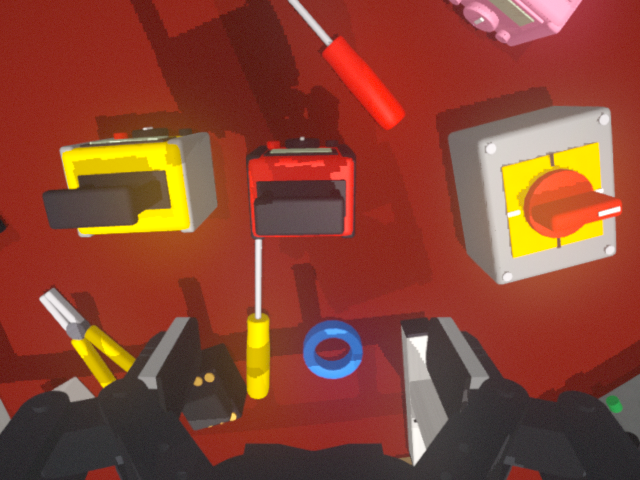

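View pics/s3.png

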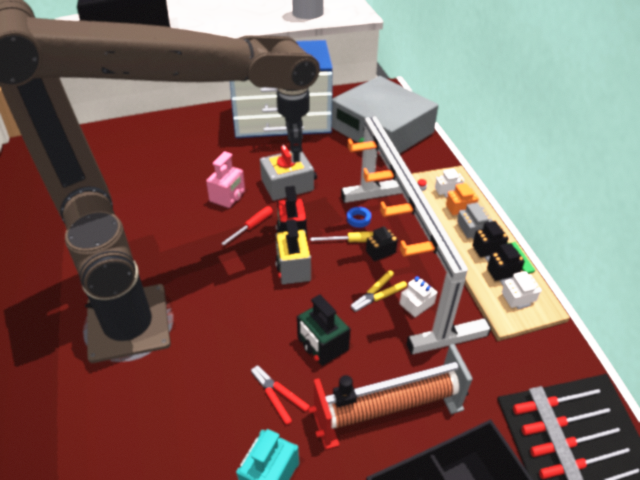

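In the wrist view the grip bar now lies across, at the white ticks (off). The red handle is at (300,210) and the yellow at (90,207). The side view shows the knob against the red plate at (345,385). Next I'll grasp red by the handle legs and remeasure the hooks in the scene view.

```bash
H="python3 -m handwheel"
$H '[-0.094,-0.044,0,0,0,0.011,0,0,-0.2,0,0,0,0,0,-0.2,0,0,0,0,0,-0.2,0,0,0,0,0,-0.2,0,0,0]'
$H '[0,0,-0.13,0,0,0,0,0,0,0,0,0,0,0,0,0,0,0,0,0,0,0,0,0]'
$H '[0,0,0,0,0,0,0,0,0,0,0,0,0,0,0,0,0,0,0,0,0,0,0,0,0,0,0,0,0,0]' 0 60
python3 - <<'E'
from look import *
s=ctrl.get_state(); print(s["eef_pos"],s["opening"],s["finger_force"],s["contact_force"])
look("scene")
im,d,c=shot("scene"); P=cloud(d,c); X,Y,Z=np.moveaxis(P,-1,0); H,S,V=masks(im)
m=(S<60)&(V>90)&(Z>.257)&(Z<.266)&(X>.6)&(X<.8)&(abs(Y)<.33); print("crossbar top",*box(P,m))
im,d,c=shot("side"); P=cloud(d,c); X,Y,Z=np.moveaxis(P,-1,0); H,S,V=masks(im)
m=(S<60)&(V>90)&(Z>.257)&(Z<.266)&(X>.6)&(X<.8)&(abs(Y)<.33); print("crossbar top",*box(P,m))
E
```

```text
time: 17.28
eef_pos: [0.4544, 0.2027, 0.1487]
tcp_rot: [0.065, 0.998, 0.0, 0.001]
contact_force: [0.4, -0.5, -0.6]
opening: 1.0
finger_force: 0.0
time: 17.62
eef_pos: [0.4555, 0.2028, 0.1317]
tcp_rot: [0.065, 0.998, 0.0, 0.001]
contact_force: [1.0, -0.2, 0.4]
opening: 1.0
finger_force: 0.0
time: 18.03
eef_pos: [0.456, 0.2024, 0.1324]
tcp_rot: [0.065, 0.998, 0.0, 0.002]
contact_force: [-0.5, -2.2, 6.7]
opening: 0.691
finger_force: 65.8
[0.4560325  0.20242548 0.13243793] 0.6908739073136569 65.7866332679987 [-0.52552679 -2.20448143  6.74671454]
== scene
bar 126 [ 0.4359 -0.1689  0.1419] rect c [ 0.4348 -0.172 ] size [0.033 0.061] ang 22.6 zmax [0.1349 0.1463]
bar 167 [0.4273 0.0765 0.1461] rect c [0.4235 0.071 ] size [0.063 0.029] ang 84.8 zmax [0.1345 0.1498]
bar 193 [0.4564 0.1942 0.1401] rect c [0.4546 0.2036] size [0.067 0.027] ang 76.8 zmax [0.1339 0.1548]
bar 47 [0.4639 0.2462 0.1404] rect c [0.4599 0.2464] size [0.009 0.016] ang 57.7 zmax [0.1312 0.1555]
grip 151 [0.4889 0.4072 0.1238] rect c [0.4854 0.409 ] size [0.017 0.053] ang 8.3 zmax [0.1163 0.1287]
hooktop 30 [0.6118 0.1018 0.2433] rect c [0.6145 0.0998] size [0.028 0.016] ang 46.1 zmax [0.241  0.2473]
hooktop 40 [0.6149 0.2273 0.2427] rect c [0.6218 0.2247] size [0.033 0.02 ] ang 36.3 zmax [0.2412 0.2474]
hookend 30 [ 0.6097 -0.0277  0.2574] rect c [ 0.6087 -0.0283] size [0.019 0.007] ang 84.2 zmax [0.2519 0.2625]
hookend 37 [0.6118 0.0984 0.2564] rect c [0.6102 0.0956] size [0.006 0.019] ang 3.2 zmax [0.2505 0.2619]
hookend 32 [0.6132 0.2208 0.2562] rect c [0.6134 0.2205] size [0.006 0.02 ] ang 10.1 zmax [0.2506 0.262 ]
crossbar top 1827 [0.6952 0.1073 0.2592] rect c [0.6934 0.0314] size [0.57  0.035] ang 89.2 zmax [0.2575 0.2616]
crossbar top 2136 [ 0.694  -0.0373  0.2604] rect c [0.6939 0.0278] size [0.573 0.036] ang 89.4 zmax [0.2577 0.2639]
```

```bash
H="python3 -m handwheel"
$H '[0,0,0.1,0,0,0,0,0,0.2,0,0,0,0,0,0.22,0,0,0,0,0,0.22,0,0,0,0,0,0.2,0,0,0]'
$H '[0.1,0.02,0,0,0,0.025,0.15,0.04,0,0,0,0.025,0.15,0.04,0,0,0,0.025,0,0,0,0,0,0,0,0,0,0,0,0]'
python3 - <<'E'
from look import *
s=ctrl.get_state(); print(s["eef_pos"],s["tcp_rot"],s["opening"],s["finger_force"],s["contact_force"],s["wrist_torque"])
im,d,c=shot("wrist","w4"); P=cloud(d,c); X,Y,Z=np.moveaxis(P,-1,0); H,S,V=masks(im)
for c_ in comps((V<110)&(S<130)&(Z>.25)&(Z<.31)&(X<.58)&(X>.45)&(abs(Y-.21)<.029)): print(*box(P,c_))
E
```

```text
time: 18.6
eef_pos: [0.4537, 0.2024, 0.2722]
tcp_rot: [0.065, 0.998, 0.0, -0.0]
contact_force: [1.4, -0.2, -2.9]
opening: 0.688
finger_force: 65.8
time: 19.02
eef_pos: [0.5142, 0.2174, 0.2698]
tcp_rot: [0.007, 1.0, -0.0, -0.002]
contact_force: [0.1, 0.7, -3.4]
opening: 0.689
finger_force: 66.0
[0.51416623 0.21739993 0.269808  ] [ 6.57872696e-03  9.99977065e-01 -1.98619853e-04 -1.59706961e-03] 0.6889091956965699 66.00637704133987 [ 0.12312705  0.7325186  -3.44927137] [-0.01904806  0.01581384  0.05038152]
12944 [0.5085 0.2078 0.2778] rect c [0.5126 0.21  ] size [0.058 0.027] ang 89.3 zmax [0.272  0.3073]
```

View pics/w4.png

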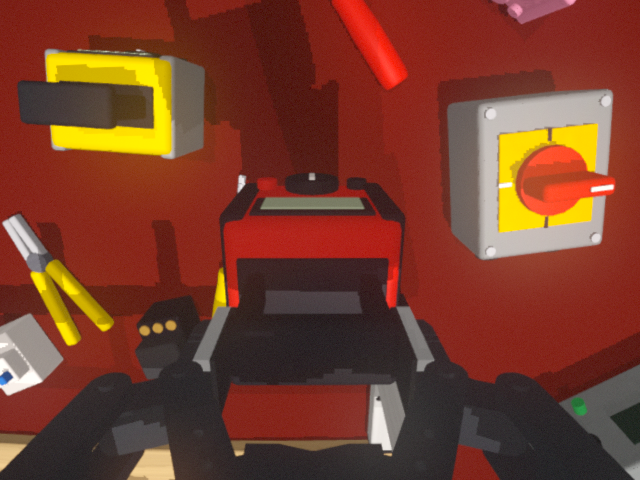

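The wrist view shows red held square between the jaws with its handle at (300,335). The bar top is at 0.278. I'll raise it slightly, then move it over hook 0.

```bash
H="python3 -m handwheel"
$H '[0.05,0,0.035,0,0,0,0.15,0,0,0,0,0,0.17,0,0,0,0,0,0.17,0,0,0,0,0,0.17,0,0,0,0,0]'
$H '[0.15,0,0,0,0,0,0.05,0,0,0,0,0,0,0,0,0,0,0,0,0,0,0,0,0]'
$H '[0,0,-0.06,0,0,0,0,0,-0.06,0,0,0,0,0,-0.04,0,0,0,0,0,0,0,0,0,0,0,0,0,0,0]'
$H '[0,0,-0.02,0,0,0,0,0,-0.01,0,0,0,0,0,0,0,0,0]'
```

```text
time: 19.48
eef_pos: [0.6216, 0.2174, 0.2769]
tcp_rot: [0.006, 1.0, 0.0, 0.0]
contact_force: [0.4, -0.1, -1.9]
opening: 0.692
finger_force: 66.0
time: 19.82
eef_pos: [0.6502, 0.2174, 0.2761]
tcp_rot: [0.006, 1.0, -0.0, -0.001]
contact_force: [0.2, -0.6, -2.6]
opening: 0.687
finger_force: 66.0
time: 20.23
eef_pos: [0.6499, 0.2174, 0.2511]
tcp_rot: [0.006, 1.0, -0.0, -0.001]
contact_force: [-0.6, -0.6, -2.1]
opening: 0.691
finger_force: 66.0
time: 20.48
eef_pos: [0.6509, 0.2174, 0.2478]
tcp_rot: [0.006, 1.0, -0.0, -0.0]
contact_force: [-0.9, -0.7, -3.1]
opening: 0.692
finger_force: 66.0
```

```bash
H="python3 -m handwheel"
$H '[0,0,-0.02,0,0,0,0,0,0,0,0,0,0,0,0,0,0,0]'
$H '[0,0,-0.015,0,0,0,0,0,0,0,0,0,0,0,0,0,0,0]'
python3 - <<'E'
from look import *
look("side"); im,d,c=shot("wrist","w5")
E
```

```text
time: 20.73
eef_pos: [0.6514, 0.2175, 0.2463]
tcp_rot: [0.006, 1.0, 0.0, 0.001]
contact_force: [-0.6, 0.7, 1.2]
opening: 0.687
finger_force: 66.4
time: 20.98
eef_pos: [0.6514, 0.2175, 0.2462]
tcp_rot: [0.006, 1.0, 0.0, 0.001]
contact_force: [-2.8, -0.8, 7.3]
opening: 0.687
finger_force: 67.1
== side
bar 203 [0.4247 0.0601 0.1484] rect c [0.4262 0.0659] size [0.063 0.025] ang 83.3 zmax [0.1357 0.1523]
bar 302 [ 0.435  -0.1813  0.1436] rect c [ 0.4354 -0.1774] size [0.026 0.061] ang 20.3 zmax [0.1374 0.1475]
grip 68 [0.4855 0.3944 0.1244] rect c [0.4867 0.4018] size [0.015 0.06 ] ang 7.6 zmax [0.1164 0.1304]
hooktop 56 [0.6274 0.2113 0.244 ] rect c [0.625  0.2112] size [0.03  0.022] ang 3.4 zmax [0.2416 0.2476]
hooktop 60 [0.66   0.0809 0.2441] rect c [0.6515 0.0863] size [0.057 0.025] ang 10.6 zmax [0.2407 0.247 ]
hooktop 70 [ 0.6582 -0.0364  0.244 ] rect c [ 0.6512 -0.0348] size [0.025 0.053] ang 89.7 zmax [0.241  0.2473]
hooktop 33 [ 0.6157 -0.044   0.2434] rect c [ 0.6227 -0.0397] size [0.018 0.031] ang 84.7 zmax [0.2407 0.2477]
hooktop 64 [ 0.6664 -0.169   0.2438] rect c [ 0.6539 -0.1601] size [0.046 0.025] ang 0.2 zmax [0.2409 0.2474]
hooktop 29 [ 0.6153 -0.1686  0.2435] rect c [ 0.6158 -0.1632] size [0.017 0.022] ang 88.2 zmax [0.2412 0.2463]
hookend 27 [0.6133 0.21   0.2599] rect c [0.6135 0.2136] size [0.028 0.006] ang 87.0 zmax [0.2506 0.2648]
hookend 33 [0.6121 0.0891 0.2597] rect c [0.6128 0.0925] size [0.025 0.006] ang 89.3 zmax [0.2522 0.2639]
hookend 40 [ 0.6099 -0.0369  0.2593] rect c [ 0.6108 -0.0338] size [0.024 0.007] ang 86.7 zmax [0.2523 0.2651]
hookend 46 [ 0.6061 -0.1614  0.2601] rect c [ 0.6079 -0.16  ] size [0.024 0.007] ang 88.4 zmax [0.2508 0.2651]
```

View pics/w5.png

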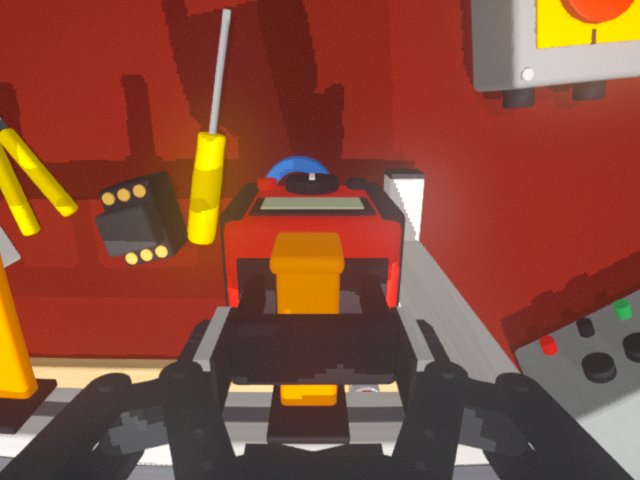

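The wrist view shows the orange hook passing under red's bar with its upturned tip at (308,255), so the bar sits on the arm. I'm releasing it and going to yellow.

```bash
H="python3 -m handwheel"
$H '[0,0,0.01,0,0,0,0,0,0,0,0,0,0,0,0,0,0,0,0,0,0,0,0,0,0,0,0.1,0,0,0]' 1
$H '[0,0,0.2,0,0,0,0,0,0.2,0,0,0,-0.22,-0.1,0,0,0,0,-0.22,-0.15,0,0,0,0,-0.22,-0.15,0,0,0,0]'
$H '[-0.22,-0.15,0,0,0,-0.03,-0.22,-0.15,0,0,0,-0.03,-0.22,-0.15,-0.1,0,0,0,-0.08,-0.13,-0.1,0,0,0,0,0,-0.1,0,0,0]'
$H '[0,0,0,0,0,0,0,0,0,0,0,0]'
cat > lk.py <<'E'
from look import *
s=ctrl.get_state(); print(s["time"],s["eef_pos"],s["tcp_rot"],s["qpos"])
look("wrist"); im,d,c=shot("side","s_%d"%s["time"]); P=cloud(d,c); X,Y,Z=np.moveaxis(P,-1,0)
H,S,V=masks(im)
for c_ in comps((V<110)&(S<130)&(Z>.247)&(Z<.265)&(X>.6)&(X<.676)): print("hung bar",*box(P,c_))
E
python3 lk.py
```

```text
time: 21.5
eef_pos: [0.6491, 0.217, 0.255]
tcp_rot: [0.006, 1.0, -0.001, -0.004]
contact_force: [-0.1, 0.9, -1.4]
opening: 0.996
finger_force: 0.0
time: 21.92
eef_pos: [0.5514, 0.1572, 0.3209]
tcp_rot: [0.006, 1.0, 0.0, 0.001]
contact_force: [0.0, -0.3, 0.4]
opening: 1.004
finger_force: 0.0
time: 22.33
eef_pos: [0.4399, 0.069, 0.2757]
tcp_rot: [0.055, 0.999, -0.001, 0.001]
contact_force: [0.7, -0.2, 0.0]
opening: 0.999
finger_force: 0.0
time: 22.5
eef_pos: [0.4416, 0.0709, 0.2751]
tcp_rot: [0.054, 0.999, 0.0, 0.0]
contact_force: [-0.8, -0.2, 0.1]
opening: 1.002
finger_force: 0.0
22.5 [0.44158475 0.07085268 0.27510552] [5.36659667e-02 9.98558941e-01 6.97950897e-05 2.85856128e-05] [-6.85480212e-02 -2.59040459e-01  2.08259618e+00  1.45034410e-04
  1.31798184e+00 -1.53199710e+00]
== wrist
bar 592 [ 0.4296 -0.1481  0.141 ] rect c [ 0.4303 -0.1487] size [0.014 0.028] ang 80.1 zmax [0.1313 0.1454]
hung bar 137 [0.6486 0.2153 0.2535] rect c [0.6494 0.2138] size [0.066 0.024] ang 88.8 zmax [0.249 0.257]
```

View pics/s_22.png

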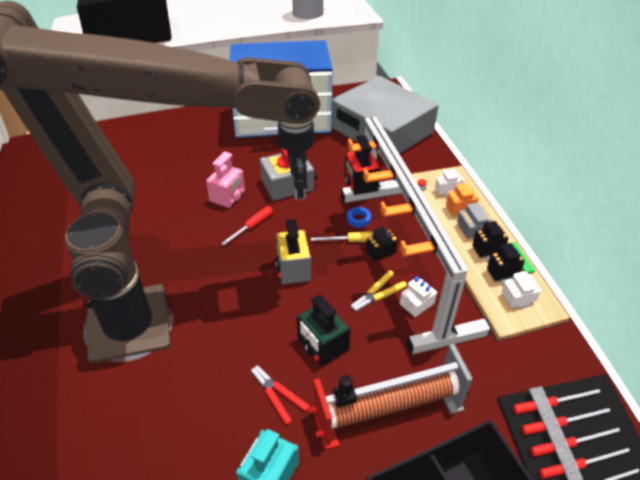

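```bash
python3 - <<'E'
from meas import *
im,d,c=shot("wrist","w6"); P=cloud(d,c); Z=P[...,2]; H,S,V=masks(im)
for c_ in comps((H>20)&(H<33)&(S>120)&(Z>.06)&(Z<.12)): print("yel",*box(P,c_))
for c_ in comps((V<130)&(Z>.125)&(Z<.16),200): print("dark",np.argwhere(c_).mean(0),*box(P,c_))
E
```

```text
yel 5308 [0.4076 0.0709 0.0918] rect c [0.4252 0.0678] size [0.094 0.071] ang 84.0 zmax [0.0887 0.0937]
dark [194.0593692  299.09647495] 539 [0.4143 0.0629 0.1469] rect c [0.4163 0.0688] size [0.058 0.006] ang 83.5 zmax [0.1424 0.1489]
dark [243.52106742   9.79353933] 712 [ 0.4291 -0.1481  0.1392] rect c [ 0.4327 -0.1502] size [0.016 0.032] ang 70.9 zmax [0.1266 0.1452]
```

The side view shows red hanging on hook 0 at (363,155) and yellow still in place at (293,250). Grasping yellow.

```bash
H="python3 -m handwheel"
$H '[-0.107,-0.017,0,0,0,0,0,0,-0.19,0,0,0,0,0,-0.19,0,0,0,0,0,-0.19,0,0,0,0,0,-0.19,0,0,0]'
$H '[0,0,-0.154,0,0,0,0,0,0,0,0,0,0,0,0,0,0,0,0,0,0,0,0,0]'
$H '[0,0,0,0,0,0,0,0,0,0,0,0,0,0,0,0,0,0,0,0,0,0,0,0,0,0,0,0,0,0]' 0 60
$H '[0,0,0.1,0,0,0,0,0,0.2,0,0,0,0,0,0.22,0,0,0,0,0,0.22,0,0,0,0,0,0.19,0,0,0]'
$H '[0.1,0,0,0,0,0.03,0.15,0,0,0,0,0.03,0.15,0,0,0,0,0,0,0,0,0,0,0,0,0,0,0,0,0]'
cat > held.py <<'E'
from look import *
s=ctrl.get_state(); e=s["eef_pos"]; print(e,s["tcp_rot"],s["opening"],s["finger_force"],s["contact_force"],s["wrist_torque"])
im,d,c=shot("wrist","h_%d"%s["time"]); P=cloud(d,c); X,Y,Z=np.moveaxis(P,-1,0); H,S,V=masks(im)
for c_ in comps((V<110)&(S<130)&(abs(Z-e[2]-.006)<.009)&(abs(X-e[0])<.04)&(abs(Y-e[1])<.029),300): print(*box(P,c_))
E
python3 held.py
```

```text
time: 23.07
eef_pos: [0.4269, 0.0688, 0.1609]
tcp_rot: [0.053, 0.999, -0.0, 0.001]
contact_force: [0.1, -0.0, -0.1]
opening: 1.0
finger_force: 0.0
time: 23.4
eef_pos: [0.4273, 0.0685, 0.1394]
tcp_rot: [0.053, 0.999, -0.0, 0.001]
contact_force: [0.4, -1.0, 0.3]
opening: 1.001
finger_force: 0.0
time: 23.82
eef_pos: [0.4273, 0.068, 0.1397]
tcp_rot: [0.053, 0.999, -0.0, 0.002]
contact_force: [-0.0, -2.0, 5.7]
opening: 0.688
finger_force: 66.1
time: 24.23
eef_pos: [0.4249, 0.0686, 0.2779]
tcp_rot: [0.053, 0.999, 0.0, -0.0]
contact_force: [0.7, 0.3, -3.6]
opening: 0.686
finger_force: 66.5
time: 24.65
eef_pos: [0.4852, 0.0684, 0.2754]
tcp_rot: [0.006, 1.0, 0.0, -0.002]
contact_force: [-0.1, 0.5, -4.7]
opening: 0.69
finger_force: 66.5
[0.4851957  0.06843563 0.27535923] [ 6.41195381e-03  9.99977412e-01  2.48227251e-04 -2.00019594e-03] 0.689953357630829 66.46040819585323 [-0.11826721  0.51454669 -4.69137801] [ 0.0013945  -0.00456784  0.01687796]
11867 [0.4811 0.0686 0.2838] rect c [0.4839 0.0684] size [0.058 0.027] ang 89.9 zmax [0.2794 0.2851]
```

```bash
H="python3 -m handwheel"
$H '[0.1,0.08,-0.013,0,0,0,0.17,0.08,0,0,0,0,0.19,0,0,0,0,0,0.19,0,0,0,0,0,0.19,0,0,0,0,0]'
$H '[0.17,0,0,0,0,0,0.082,0,0,0,0,0,0,0,0,0,0,0,0,0,0,0,0,0]'
$H '[0,0,-0.06,0,0,0,0,0,-0.06,0,0,0,0,0,-0.04,0,0,0,0,0,0,0,0,0,0,0,0,0,0,0]'
$H '[0,0,-0.02,0,0,0,0,0,-0.01,0,0,0,0,0,0,0,0,0]'
$H '[0,0,-0.015,0,0,0,0,0,0,0,0,0,0,0,0,0,0,0]'
python3 -c "
from h import *
shot('wrist','w7')"
```

```text
time: 25.12
eef_pos: [0.6114, 0.0929, 0.2742]
tcp_rot: [0.006, 1.0, 0.0, -0.001]
contact_force: [-0.9, 0.1, -4.2]
opening: 0.691
finger_force: 66.9
time: 25.45
eef_pos: [0.6484, 0.0924, 0.2738]
tcp_rot: [0.006, 1.0, 0.0, -0.002]
contact_force: [-0.1, -0.4, -4.6]
opening: 0.688
finger_force: 66.9
time: 25.87
eef_pos: [0.6484, 0.0925, 0.2498]
tcp_rot: [0.006, 1.0, -0.0, -0.001]
contact_force: [-0.5, 0.7, -3.4]
opening: 0.689
finger_force: 66.9
time: 26.12
eef_pos: [0.6494, 0.0924, 0.2464]
tcp_rot: [0.006, 1.0, -0.0, -0.0]
contact_force: [0.0, 0.5, -4.9]
opening: 0.687
finger_force: 66.9
time: 26.37
eef_pos: [0.6498, 0.0924, 0.2457]
tcp_rot: [0.006, 1.0, -0.0, 0.001]
contact_force: [-1.6, -0.4, 0.7]
opening: 0.687
finger_force: 67.3
```

View pics/w7.png

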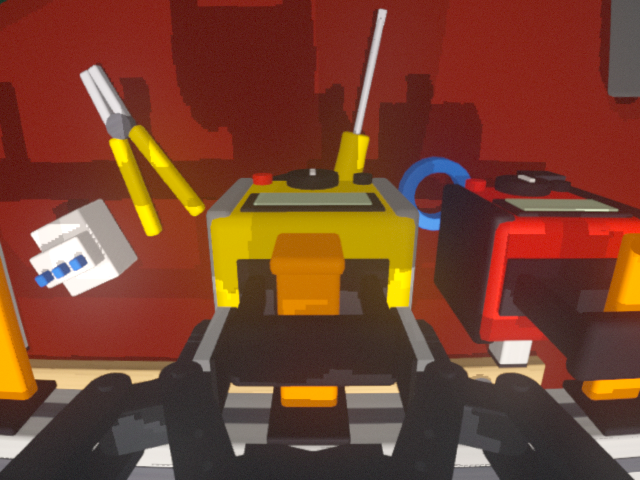

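Yellow sits on hook 1, with the tip at (307,255) and red hanging beside it. I'm releasing and going to green.

```bash
H="python3 -m handwheel"
$H '[0,0,0.01,0,0,0,0,0,0,0,0,0,0,0,0,0,0,0,0,0,0,0,0,0,0,0,0.1,0,0,0]' 1
$H '[0,0,0.2,0,0,0,0,0,0.2,0,0,0,-0.2,-0.1,0,0,0,0,-0.152,-0.19,0,0,0,0,-0.152,-0.19,0,0,0,0]'
$H '[-0.152,-0.2,0,0,0,0.077,-0.152,-0.2,0,0,0,0.077,-0.152,-0.2,0,0,0,0.077,-0.152,-0.2,-0.1,0,0,0,-0.152,-0.2,-0.1,0,0,0]'
$H '[-0.106,-0.2,-0.1,0,0,0,0,-0.1,0,0,0,0,0,0,0,0,0,0,0,0,0,0,0,0]'
python3 lk.py
```

```text
time: 26.83
eef_pos: [0.6479, 0.0924, 0.2571]
tcp_rot: [0.006, 1.0, 0.0, -0.003]
contact_force: [-0.8, 0.6, -0.6]
opening: 0.996
finger_force: 0.0
time: 27.25
eef_pos: [0.5733, 0.0204, 0.3217]
tcp_rot: [0.005, 1.0, -0.0, 0.001]
contact_force: [-0.3, -0.8, -0.1]
opening: 0.999
finger_force: 0.0
time: 27.67
eef_pos: [0.4605, -0.1295, 0.292]
tcp_rot: [-0.172, 0.985, -0.001, 0.002]
contact_force: [-0.0, -1.0, -0.1]
opening: 0.998
finger_force: 0.0
time: 28.0
eef_pos: [0.4451, -0.1737, 0.276]
tcp_rot: [-0.17, 0.985, 0.0, 0.0]
contact_force: [0.2, -0.1, 1.0]
opening: 1.003
finger_force: 0.0
28.0 [ 0.44507343 -0.17370531  0.27597472] [-1.70165133e-01  9.85415519e-01  6.63187032e-05  2.79012921e-04] [-5.85131359e-01 -1.82187535e-01  2.01774548e+00  4.96709450e-04
  1.30571978e+00 -2.49805224e+00]
== wrist
bar 846 [ 0.4291 -0.1762  0.1431] rect c [ 0.4354 -0.1761] size [0.026 0.059] ang 20.4 zmax [0.1386 0.1449]
hung bar 106 [0.6511 0.2103 0.2537] rect c [0.6509 0.2159] size [0.068 0.022] ang 87.9 zmax [0.25   0.2567]
hung bar 151 [0.6466 0.088  0.2548] rect c [0.6483 0.0908] size [0.024 0.062] ang 0.2 zmax [0.2501 0.2577]
```

```bash
H="python3 -m handwheel"
$H '[-0.06,-0.018,0,0,0,0,0,0,-0.19,0,0,0,0,0,-0.19,0,0,0,0,0,-0.19,0,0,0,0,0,-0.19,0,0,0]'
$H '[0,0,-0.187,0,0,0,0,0,0,0,0,0,0,0,0,0,0,0,0,0,0,0,0,0]'
$H '[0,0,0,0,0,0,0,0,0,0,0,0,0,0,0,0,0,0,0,0,0,0,0,0,0,0,0,0,0,0]' 0 60
$H '[0,0,0.1,0,0,0,0,0,0.2,0,0,0,0,0,0.22,0,0,0,0,0,0.22,0,0,0,0,0,0.2,0,0,0]'
$H '[0.1,0,0,0,0,-0.075,0.15,0,0,0,0,-0.075,0.15,0,0,0,0,-0.075,0,0,0,0,0,0,0,0,0,0,0,0]'
python3 held.py
```

```text
time: 28.52
eef_pos: [0.4363, -0.1751, 0.1614]
tcp_rot: [-0.172, 0.985, -0.001, 0.001]
contact_force: [-0.4, -0.5, -0.8]
opening: 1.001
finger_force: 0.0
time: 28.85
eef_pos: [0.4372, -0.1761, 0.1356]
tcp_rot: [-0.172, 0.985, -0.001, 0.001]
contact_force: [-0.4, -0.5, 0.1]
opening: 1.003
finger_force: 0.0
time: 29.27
eef_pos: [0.4373, -0.1762, 0.1362]
tcp_rot: [-0.171, 0.985, -0.001, 0.001]
contact_force: [-1.0, 2.8, 6.2]
opening: 0.695
finger_force: 65.8
time: 29.68
eef_pos: [0.4357, -0.1756, 0.2763]
tcp_rot: [-0.171, 0.985, -0.0, 0.0]
contact_force: [0.9, 0.1, -3.4]
opening: 0.691
finger_force: 66.5
time: 30.1
eef_pos: [0.496, -0.1755, 0.2739]
tcp_rot: [0.004, 1.0, 0.0, -0.001]
contact_force: [-0.9, 0.5, -4.8]
opening: 0.687
finger_force: 66.4
[ 0.49604885 -0.17550798  0.27394649] [ 3.58116706e-03  9.99992916e-01  4.09731969e-04 -1.08406392e-03] 0.6873845660353183 66.42269387841225 [-0.93854482  0.53050138 -4.79482241] [-0.01062353  0.04731925 -0.0103058 ]
11893 [ 0.4911 -0.1758  0.2819] rect c [ 0.494  -0.1755] size [0.026 0.058] ang 0.2 zmax [0.2774 0.2832]
```

```bash
H="python3 -m handwheel"
$H '[0.1,0.06,0,0,0,0,0.17,0.05,0,0,0,0,0.19,0,0,0,0,0,0.19,0,0,0,0,0,0.19,0,0,0,0,0]'
$H '[0.12,0,0,0,0,0,0.04,0,0,0,0,0,0,0,0,0,0,0,0,0,0,0,0,0]'
$H '[0,0,-0.06,0,0,0,0,0,-0.06,0,0,0,0,0,-0.04,0,0,0,0,0,0,0,0,0,0,0,0,0,0,0]'
$H '[0,0,-0.02,0,0,0,0,0,-0.01,0,0,0,0,0,0,0,0,0]'
$H '[0,0,-0.015,0,0,0,0,0,0,0,0,0,0,0,0,0,0,0]'
python3 -c "
from h import *
shot('wrist','w8')"
```

```text
time: 30.57
eef_pos: [0.6222, -0.1592, 0.2744]
tcp_rot: [0.004, 1.0, 0.0, -0.001]
contact_force: [0.4, -0.8, -2.8]
opening: 0.688
finger_force: 66.5
time: 30.9
eef_pos: [0.6449, -0.1594, 0.2741]
tcp_rot: [0.004, 1.0, 0.0, -0.001]
contact_force: [-0.7, 0.3, -3.9]
opening: 0.689
finger_force: 66.4
time: 31.32
eef_pos: [0.6453, -0.1592, 0.2494]
tcp_rot: [0.005, 1.0, 0.0, -0.001]
contact_force: [0.6, -0.3, -3.8]
opening: 0.688
finger_force: 66.5
time: 31.57
eef_pos: [0.6463, -0.1594, 0.2463]
tcp_rot: [0.005, 1.0, -0.0, 0.0]
contact_force: [-0.5, 0.6, -3.6]
opening: 0.692
finger_force: 66.7
time: 31.82
eef_pos: [0.6465, -0.1595, 0.2461]
tcp_rot: [0.005, 1.0, -0.0, 0.001]
contact_force: [-4.2, 0.6, 3.6]
opening: 0.69
finger_force: 67.2
```

View pics/w8.png

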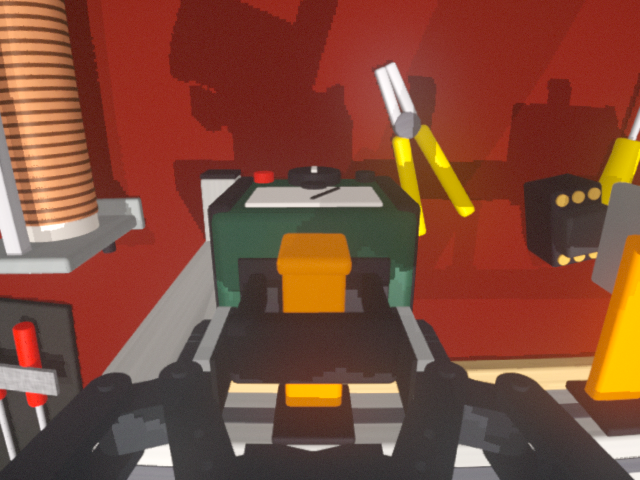

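Green sits on hook 3, with the tip at (314,255). I'm releasing, withdrawing, and checking the final state.

```bash
H="python3 -m handwheel"
$H '[0,0,0.01,0,0,0,0,0,0,0,0,0,0,0,0,0,0,0,0,0,0,0,0,0,0,0,0.1,0,0,0]' 1
$H '[0,0,0.2,0,0,0,0,0,0.2,0,0,0,0,0,0.2,0,0,0,-0.2,0,0.1,0,0,0,-0.2,0,0.1,0,0,0]'
$H '[-0.2,0,0,0,0,0,-0.2,0,0,0,0,0,-0.2,0,0,0,0,0,0,0,0,0,0,0,0,0,0,0,0,0]'
$H '[0,0,0,0,0,0,0,0,0,0,0,0,0,0,0,0,0,0,0,0,0,0,0,0,0,0,0,0,0,0]'
python3 lk.py; python3 - <<'E'
from look import *
im,d,c=shot("scene","sc9"); P=cloud(d,c)
im,d,c=shot("side"); P=cloud(d,c)
m=(P[...,2]>.155)&(P[...,2]<.172)&(abs(P[...,0]-.44)<.07)&(abs(P[...,1]+.377)<.03); print("knob",m.sum(),P[m].mean(0))
look("side")
E
```

```text
time: 32.28
eef_pos: [0.6447, -0.1587, 0.2563]
tcp_rot: [0.005, 1.0, 0.001, -0.003]
contact_force: [0.4, 0.4, -1.3]
opening: 1.003
finger_force: 0.0
time: 32.7
eef_pos: [0.5865, -0.1595, 0.3818]
tcp_rot: [0.004, 1.0, -0.0, 0.001]
contact_force: [-0.1, 0.4, -0.1]
opening: 0.998
finger_force: 0.0
time: 33.12
eef_pos: [0.4954, -0.1593, 0.3808]
tcp_rot: [0.005, 1.0, -0.0, 0.001]
contact_force: [0.0, -0.4, -0.2]
opening: 1.001
finger_force: 0.0
time: 33.53
eef_pos: [0.4967, -0.1594, 0.3802]
tcp_rot: [0.004, 1.0, 0.0, -0.0]
contact_force: [-0.1, 0.2, 0.2]
opening: 0.997
finger_force: 0.0
33.5333 [ 0.49669086 -0.15935092  0.38015871] [ 4.48536043e-03  9.99989889e-01  1.74297758e-04 -2.68984646e-04] [-5.05133032e-01 -1.28471995e-01  1.78437549e+00  4.77613921e-05
  1.48632843e+00 -2.06696265e+00]
== wrist
hooktop 334 [0.6153 0.0846 0.2436] rect c [0.6245 0.0904] size [0.024 0.033] ang 89.7 zmax [0.241  0.2477]
hooktop 155 [ 0.6064 -0.1578  0.2443] rect c [ 0.6065 -0.1585] size [0.02  0.002] ang 89.2 zmax [0.2409 0.2479]
hooktop 107 [ 0.6327 -0.1587  0.2444] rect c [ 0.633  -0.1586] size [0.0
[... 921 characters left out ...]
 0.016] ang 76.8 zmax [0.2409 0.2475]
hooktop 43 [ 0.6717 -0.0293  0.2443] rect c [ 0.6581 -0.0345] size [0.027 0.039] ang 88.2 zmax [0.2412 0.2478]
hooktop 56 [ 0.6261 -0.0446  0.2443] rect c [ 0.635 -0.044] size [0.019 0.06 ] ang 75.1 zmax [0.2412 0.2477]
hooktop 45 [ 0.6706 -0.1639  0.2446] rect c [ 0.6684 -0.1604] size [0.024 0.015] ang 88.0 zmax [0.2423 0.247 ]
hooktop 52 [ 0.6243 -0.1653  0.2443] rect c [ 0.6189 -0.1608] size [0.022 0.028] ang 88.9 zmax [0.2416 0.2473]
hookend 35 [ 0.61   -0.039   0.2583] rect c [ 0.6111 -0.0362] size [0.007 0.025] ang 1.5 zmax [0.2525 0.2651]
hookend 41 [ 0.6065 -0.1607  0.26  ] rect c [ 0.6079 -0.159 ] size [0.024 0.007] ang 87.9 zmax [0.2516 0.2648]
```

View pics/sc9.png

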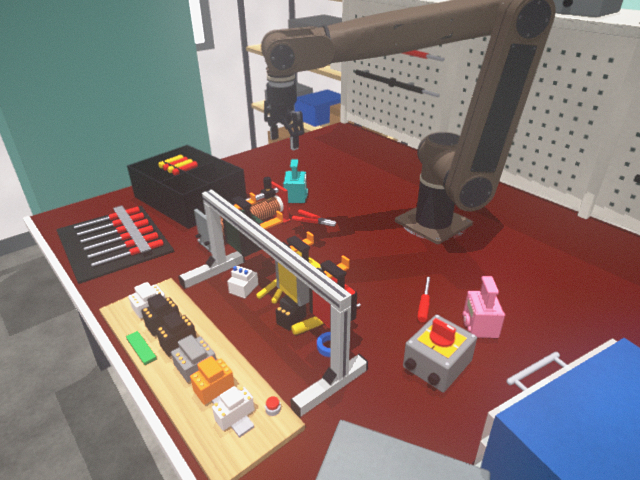

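The scene view shows red (345,285), yellow (293,275) and green (237,235) hanging on the rail. The isolator grip is across at (443,335) and the knob is home. The tools and decoys are where they were.

```bash
python3 -c "
from plant import ctrl; print(ctrl.sign_off())"
```

```text
the job is handed in; nothing more can be done
None
```

The job is handed in: I slid the rheostat home against its red-end stop, turned the isolator to off, then hung the multimeter on hook 0, the insulation tester on hook 1 and the earth tester on hook 3 (no loop tester was on the bench), leaving the tools, spare parts and look-alikes alone.

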